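# Hang the C-clamps back on the clamp rack after a glue-up

### The arm

A 6-joint arm with a two-finger parallel gripper is mounted at the origin on the work surface. World frame = base frame: x ahead of the robot, y to its left, z up, the work surface at z = 0. Lengths are in m, angles in degrees, forces in N, time in s.
With the tool pointing down it reaches from about 0.325 to 0.775 m from the base axis. Payload 5.5 kg.
Tool frame: the origin (TCP) lies midway between the tips of the shut fingers; the grasp point (between the pads) lies 19 mm behind it; y points along the fingers, x is the direction in which the jaws open and shut, and the axes are right-handed (so a half turn about y gives the same grasp; the last joint's range is limited). The gripper opens to 88 mm and grips with 3 to 60 N. Pads are 20 mm wide; open, the fingers measure 115 mm over their backs; the gripper's body (75 mm by 178 mm) begins 61 mm behind the grasp point.
Start: joints at [73.413, 5.22, 70.514, -0, 104.267, -3.249], TCP at [0.138, 0.584, 0.223] pointing down, gripper open.
Joint ranges: [-164.24, 164.24], [-49.07, 125.15], [9.68, 141.18], [-86.29, 266.29], [3.28, 154.24], [-151.56, 151.56]. Speed limits (degrees/s): [147.25, 147.25, 172.46, 180, 180, 180].

### API

Orientations are given as a 3x3 rotation matrix whose columns are the frame's x, y, z axes.
In Python, from workcell import bot gives the robot as it stands.
- The arm moves only by the shell command python3 -m handwheel 'ROWS' [FORCE]. ROWS is a JSON object of lists of equal length, an entry for each row: "grip": the finger opening in mm, from 0 to 87.8; "travel": the shift along the tool's x, y, z in mm, a list of three; "angular": the turn, a rotation vector about the tool's x, y, z in rad, a list of three. In form: {"grip": [grip, ...], "travel": [[dx, dy, dz], ...], "angular": [[wx, wy, wz], ...]}. A call has 1 to 10 rows; each row is the pose to reach, as a shift and turn from the pose commanded when the call began, along the tool's axes at that moment; what a row does not reach only later rows make up. A row lasts 1/8 s, in which the tool goes at most 62.5 mm and 10.7 degrees, less where a joint would pass 70% of its speed; a pose out of reach is approached as far as the arm can. A call with a gripper value outside its range is refused whole. The fingers move at their own pace and stop on an object; FORCE is the grip in N (left out, the last holds). Time passes only in rows, so rows that repeat a pose let the fingers close. It gives the time, the measured TCP pose, the force and the opening at its end, in the units of the state.
- bot.observe(): the state, without advancing time (a new reading comes with each control period).
- bot.camera(name): name is "scene" or "side" or "wrist"; returns (picture, depth): 480x640x3 uint8, blue, green, red; 480x640 float32, m along the optical axis (not along the pixel's ray), 0 where there is no reading.
- bot.calibration(name): a dict with "K" (3x3 intrinsics, pixels), "R" (3x3) and "t" (3): a world point X has camera coordinates R X + t. Camera axes: x right, y down, z forward; pixel columns grow to the right and rows downward; lengths in m; the calibration is good to about 2 mm. A picture is of the moment at which its call begins: read the wrist's pose just before it. calibration takes no time and is no camera call; for the wrist camera it gives the pose at the moment of the call.
- bot.close_job(): hands the job in, once; it reports no verdict.
The state is a dict: "t": time; "q": joint angles; "joint_velocities": joint speeds; "effort": joint torques, N m; "tcp_pos": TCP position; "orientation": TCP orientation; "contact_force": force on the tool from outside, world axes, zero at the start; "moment": the same for the moment, N m; "gripper_width": finger opening in m.
Only numpy, scipy, OpenCV 4.12 (cv2) and the standard library are available. Lean on these libraries where they do the work, as an engineer would, in place of code of your own. Each camera call takes 0.05 s, during which the arm holds its last target.

### The job

The glue has cured and the screws are already slack: lift the larger and the smaller C-clamp off the glued-up wooden block and hang both on the bar of the clamp rack, spine up with the bar inside the C, wherever there is room between or beside the clamps already there. Lower each one onto the bar rather than dropping it, so that it hangs level and square across the bar and touches no other clamp. Leave the block standing in its place and everything else where it is.

Things in the scene. Friction and masses are not known exactly. Their poses are not given: they have to be found in the camera images.
- clamp_big: Larger dark steel C-clamp on the block, spine up, one rigid piece, 0.5-0.8 kg. Origin: centre of the spine's flat underside, which rests on wood or bar; x level through the loop, along what it straddles; y along the spine to the screw side; z up. Spine 14 wide (x), z 0 to 21, y -55 to 55. Arms below: anvil y -57 to -39, down to z -59; screw y 39 to 57, down to -63.
- clamp_small: Smaller dark steel C-clamp on the block, spine up, turned end for end from the larger (screws to opposite sides), rigid, 0.33-0.5 kg. Origin and axes as the larger's. Spine 12 wide (x), z 0 to 20, y -46 to 46. Arms below: anvil y -48 to -32, down to z -51; screw y 32 to 48, down to -53.
- big_balance (a point): Top of the larger clamp's spine over its centre of mass (clamp y +6, z +21; the mass centre lies 39 lower): pinch the spine here across its 14 mm; it hangs level with this over the bar. Gap inside the C: clamp y -39 (anvil) to +30 (screw pad). Screw along y at z -50, out to a 24 mm round knob ending at y 97. Boss on the screw arm 25 wide (x).
- small_balance (a point): Top of the smaller clamp's spine over its centre of mass (clamp y +6, z +20; the mass centre lies 36 lower): pinch the spine here across its 12 mm; it hangs level with this over the bar. Gap inside the C: clamp y -32 (anvil) to +25 (screw pad). Screw along y at z -42, out to a 22 mm round knob ending at y 84. Boss on the screw arm 22 wide (x).
- blank: The wooden block: two pine boards glued face to face, 280 long (its x), 36 thick (its y), 90 high, loose, standing on its long edge on the bench (0.7 kg). Origin: centre of its underside. The two clamps sit on its top edge (z 90), one near each end, 70 to 100 mm from its middle.
- rack: Bench-top clamp rack, fixed: plywood base 416 x 110 x 18; two plywood cheeks, inner faces at x -190 and +190, 148 high, 60 deep at the top and 100 below; between them one level square aluminium bar 25 x 25 along the rack's x at y 0, its top face 150 above the bench. Origin: centre of the base's underside.
- bar_mid (a point): Middle of the top face of the rack's bar, 150 above the bench; axes as the rack's (x along the bar, y level across it, z up).
- hung_1: A small C-clamp of the same make and size as the smaller one (12 mm wide, origin and axes as there), already hanging on the rack's bar, its screw on the side of the rack's +y. Bystander: leave it hanging where it is.
- hung_2: Another small C-clamp of the same make and size as the smaller one (12 mm wide, origin and axes as there), already hanging on the rack's bar, its screw on the side of the rack's +y. Bystander: leave it hanging where it is.
- glue: White plastic glue bottle with an orange nozzle, 57 in diameter, 187 tall, standing beside the block between the two clamps. Origin: centre of its underside. Bystander.
- socket: Small white porcelain light socket, 64 in diameter at the foot, 44 high, standing on the other side of the block. Origin: centre of its underside. Bystander.
- level: Yellow plastic spirit level, 230 long (x), 22 thick, 40 high, standing on its edge on the bench. Origin: centre of its underside. Bystander.
- jar: Transparent jar with a grey flip-top lid and screws inside, 76 in diameter, 109 tall. Origin: centre of its underside. Bystander.
- mallet: Blue silicone mallet with a wooden handle, lying on the bench: head 56 in diameter and 90 long along y at x 110, handle along x back to x -110. Origin: on the bench under the handle, between head and handle end. Bystander.
Not all that is in view belongs to the job. Leave any turquoise look-alike of the clamp_small alone.

How it is judged:
By the outcome, as a careful person would: the job done as asked, in the order asked, and still so for the second after the job is handed in, with the robot touching nothing.
It also fails if it takes over 69 s, if anything falls off the work surface, if the arm or the gripper's body presses on something with over 40 N, if the wrist force passes 120 N, or if a joint passes its speed limit or range.

## Working session

There is one attempt and no reset: what is moved stays moved. The work goes in short steps, Python scripts to look and compute and a shell command to move; the robot and the scene stay as the last step left them, time stands still between calls to the robot, and variables do not carry over. Pictures are saved under pics/ and viewed, and the job is handed in when it is done.

```bash
ls; mkdir -p pics; python3 - <<'E'
from workcell import bot
import cv2,numpy as np
s=bot.observe()
print(s)
for n in ["scene","side","wrist"]:
    c=bot.calibration(n); print(n,c)
    p,d=bot.camera(n)
    cv2.imwrite(f"pics/{n}0.png",p); np.savez(f"pics/{n}0.npz",p=p,d=d,K=c["K"],R=c["R"],t=c["t"])
E
```

```text
pics
{'t': 0.0, 'q': array([ 7.34119251e+01,  5.26140285e+00,  7.05819070e+01, -1.00595531e-03,
        1.04264030e+02, -3.24972740e+00]), 'joint_velocities': array([ 0.05140871,  0.05672556,  0.06659906,  0.06599865, -0.00705981,
        0.04591173]), 'effort': array([-4.30368539e-05, -4.46459806e+01, -4.06437922e+01,  6.97661284e-02,
        2.97000655e-02, -1.40237739e-04]), 'tcp_pos': array([0.13835741, 0.5835369 , 0.22152441]), 'orientation': array([[ 2.30704733e-01, -5.18534636e-04, -9.73023667e-01],
       [ 9.73022006e-01, -1.80031594e-03,  2.30705299e-01],
       [-1.87137870e-03, -9.99998245e-01,  8.92042039e-05]]), 'contact_force': array([ 0.86137598,  0.39781603, -0.26104653]), 'moment': array([-0.0254548 , -0.04562608, -0.03413736]), 'gripper_width': 0.08777492946378056}
scene {'K': array([[587.69521514,   0.        , 317.23041543],
       [  0.        , 587.69521514, 251.99051819],
       [  0.        ,   0.        ,   1.        ]]), 'R': array([[ 0.86957396,  0.49378539,  0.00413662],
       [ 0.38410561, -0.67111187, -0.63409127],
       [-0.31032887,  0.55297816, -0.77324715]]), 't': array([-0.37813626, -0.16544437,  1.80319646])}
side {'K': array([[618.06370171,   0.        , 332.61981589],
       [  0.        , 618.06370171, 243.79380566],
       [  0.        ,   0.        ,   1.        ]]), 'R': array([[ 0.95871019, -0.28424751, -0.00883869],
       [-0.20801188, -0.67971142, -0.7033658 ],
       [ 0.19392222,  0.67616251, -0.71077312]]), 't': array([-0.48037391,  0.11298973,  1.47102034])}
wrist {'K': array([[418.6682207 ,   0.        , 313.7003208 ],
       [  0.        , 418.6682207 , 240.49265327],
       [  0.        ,   0.        ,   1.        ]]), 'R': array([[ 0.23122745,  0.97289512, -0.0029912 ],
       [ 0.9431046 , -0.22338997,  0.2462735 ],
       [ 0.23893008, -0.0597662 , -0.96919576]]), 't': array([-0.59865491, -0.02829423,  0.39089845])}
```

View pics/scene0.png

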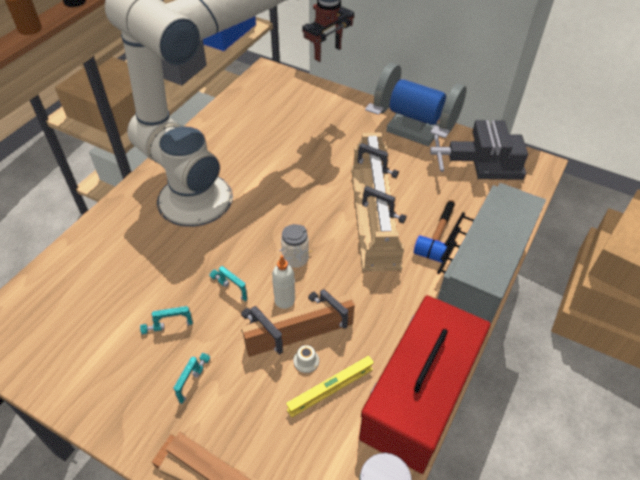

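View pics/side0.png

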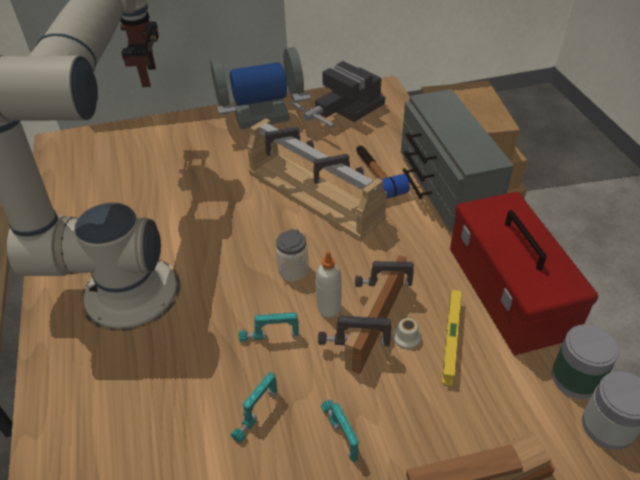

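View pics/wrist0.png

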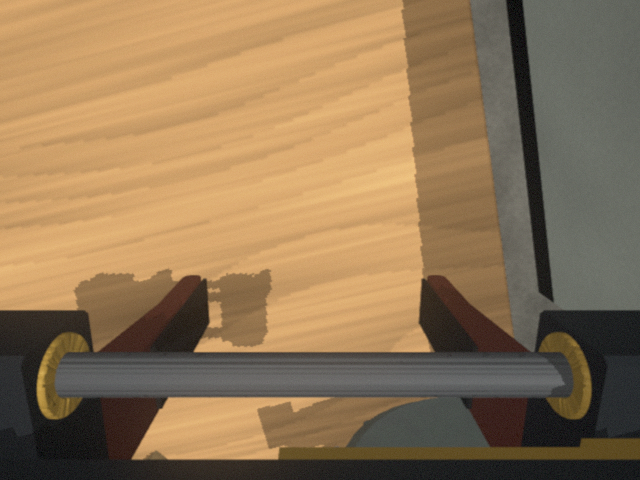

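```bash
cat > h.py <<'E'
import cv2,numpy as np
def load(f):
    z=np.load(f"pics/{f}.npz"); return z
def world(z):
    d=z['d'];K=z['K'];v,u=np.mgrid[:480,:640]
    P=np.stack([(u-K[0,2])/K[0,0]*d,(v-K[1,2])/K[1,1]*d,d],-1)
    W=(P-z['t'])@z['R']; W[d==0]=np.nan
    return W
def proj(z,X):
    c=z['R']@np.asarray(X,float)+z['t']; return z['K'][:2,:2]@(c[:2]/c[2])+z['K'][:2,2]
E
python3 - <<'E'
import cv2
from h import *
for n,(a,b,c,e) in {"scene":(225,120,415,365),"side":(230,110,430,370)}.items():
    z=load(n+"0"); p=z['p'][b:e,a:c]
    f=600//(e-b) if n!="x" else 1
    f=min(800/(c-a),600/(e-b)); print(n,f)
    cv2.imwrite(f"pics/{n}0c.png",cv2.resize(p,None,fx=f,fy=f,interpolation=cv2.INTER_CUBIC))
E
```

```text
scene 2.4489795918367347
side 2.3076923076923075
```

View pics/scene0c.png

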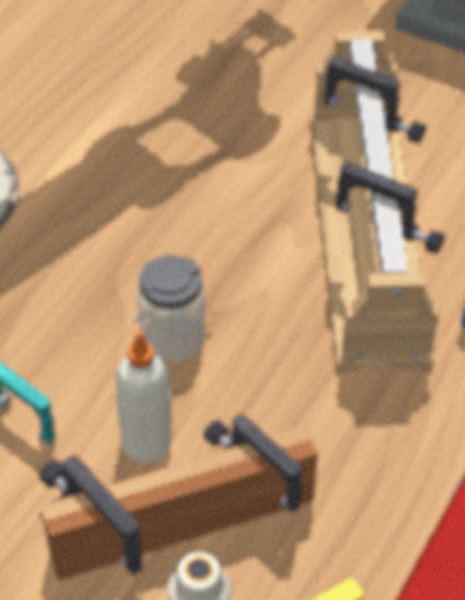

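View pics/side0c.png

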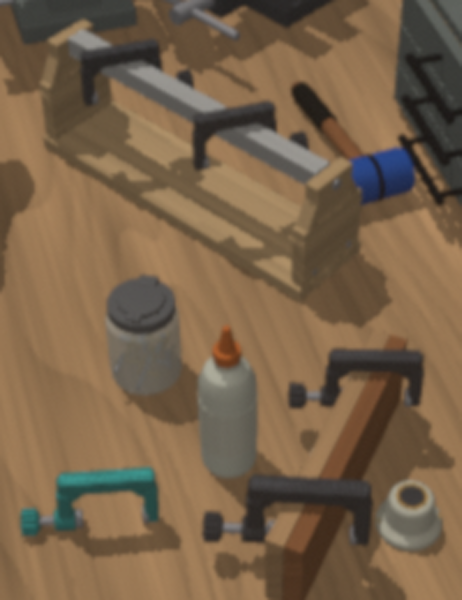

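```bash
python3 - <<'E'
from h import *
for n in ["scene","side"]:
    z=load(n+"0"); W=world(z); H=W[...,2]
    dark=z['p'].max(-1)<85
    print(n, "valid",(z['d']>0).mean())
    for (lo,hi) in [(.10,.125),(.160,.182)]:
        m=((H>lo)&(H<hi)&dark).astype(np.uint8)
        k,l,st,ce=cv2.connectedComponentsWithStats(m)
        for i in range(1,k):
            if st[i,4]>60:
                P=W[l==i]; r=cv2.minAreaRect(P[:,:2].astype(np.float32)*1000)
                print(lo,st[i],np.median(P,0).round(4),[np.round(x,1) for x in r])
    # bar
    m=((H>.143)&(H<.157)&(z['p'].min(-1)>120)).astype(np.uint8)
    k,l,st,ce=cv2.connectedComponentsWithStats(m)
    for i in range(1,k):
        if st[i,4]>60:
            P=W[l==i]; r=cv2.minAreaRect(P[:,:2].astype(np.float32)*1000); print("bar",st[i],np.median(P,0).round(4),[np.round(x,1) for x in r])
    m=((H>.082)&(H<.096)).astype(np.uint8)
    k,l,st,ce=cv2.connectedComponentsWithStats(m)
    for i in range(1,k):
        if st[i,4]>100:
            P=W[l==i]; r=cv2.minAreaRect(P[:,:2].astype(np.float32)*1000); print("90",st[i],np.median(P,0).round(4),[np.round(x,1) for x in r])
E
```

```text
scene valid 0.9958984375
0.1 [89 77 14 11 81] [-0.5361  0.1922  0.1131] [array([-541.9,  192.6]), array([41.1, 29.9]), np.float64(36.3)]
0.1 [375  87  19  20  86] [0.3509 0.5895 0.1155] [array([348.9, 606.8]), array([107.6,  23.3]), np.float64(79.3)]
0.1 [439 103  24  26  94] [0.5807 0.5953 0.1142] [array([569.3, 626.5]), array([144.9,  27.8]), np.float64(89.8)]
0.1 [473 126  21  32 158] [0.7115 0.5156 0.1129] [array([688.1, 548.1]), array([ 42.1, 133.9]), np.float64(46.6)]
0.1 [498 149  15   9  82] [0.7798 0.5369 0.1125] [array([785.5, 545.7]), array([60.2, 25.3]), np.float64(55.5)]
0.1 [441 244  11  16  76] [0.7689 0.0862 0.1081] [array([775.6,  93.2]), array([24.4, 60.5]), np.float64(0.2)]
0.1 [439 292  54  29 313] [ 0.8727 -0.0492  0.1136] [array([872.4, -50. ]), array([ 12. , 135.5]), np.float64(88.3)]
0.16 [84 62 14 10 72] [-0.5358  0.1917  0.1709] [array([-539.1,  193.9]), array([41.1, 32.5]), np.float64(43.2)]
0.16 [383  67  18  24  80] [0.3514 0.6435 0.1695] [array([352.3, 642.1]), array([  6.9, 130.8]), np.float64(0.5)]
0.16 [360 146  27  12  62] [0.4576 0.2901 0.1651] [arr
[... 5597 characters left out ...]
0 [ 91 272  59  20 312] [-0.0007 -0.0567  0.0879] [array([-11.4, -41.6]), array([ 54.2, 130.2]), np.float64(75.6)]
90 [316 282  25  14 110] [ 0.4294 -0.207   0.0889] [array([ 430.8, -202.7]), array([25.7, 53. ]), np.float64(71.3)]
90 [506 309  84  24 339] [ 0.8279 -0.4282  0.0891] [array([ 847.4, -422.6]), array([ 60.2, 172. ]), np.float64(68.7)]
90 [336 324  55  28 536] [ 0.4525 -0.3425  0.0887] [array([ 461.7, -349.9]), array([ 58. , 112.1]), np.float64(69.3)]
90 [561 343  53  34 269] [ 0.8412 -0.5469  0.0894] [array([ 857.2, -533.9]), array([ 47.2, 100.6]), np.float64(43.0)]
90 [593 386  47  44 276] [ 0.8367 -0.6523  0.0892] [array([ 847.4, -639.2]), array([38.8, 97.7]), np.float64(17.8)]
```

```bash
cat >> h.py <<'E'
from scipy.spatial.transform import Rotation as Rn
def down(yaw):
    a=np.radians(yaw); x=[np.cos(a),np.sin(a),0]; z=[-np.sin(a),np.cos(a),0]
    return np.array([x,[0,0,-1],z]).T
def plan(bot,pos,yaw):
    s=bot.observe(); R=s['orientation']
    d=R.T@(np.array(pos)-s['tcp_pos'])*1000
    w=Rn.from_matrix(R.T@down(yaw)).as_rotvec()
    print("t",round(s['t'],2),"at",s['tcp_pos'].round(4),"travel",d.round(1),"ang",w.round(4),"dist",np.linalg.norm(d).round(),"deg",np.degrees(np.linalg.norm(w)).round(1),"F",s['contact_force'].round(1),"w",round(s['gripper_width']*1000,1))
def snap(bot,n,f):
    c=bot.calibration(n); p,d=bot.camera(n)
    cv2.imwrite(f"pics/{f}.png",p); np.savez(f"pics/{f}.npz",p=p,d=d,K=c["K"],R=c["R"],t=c["t"])
E
python3 - <<'E'
from workcell import bot
from h import *
plan(bot,(.507,.213,.36),121.5)
E
```

```text
t 0.15 at [0.1384 0.5836 0.2218] travel [-275.7 -137.8 -444.2] ang [-6.000e-04 -7.826e-01 -1.400e-03] dist 541.0 deg 44.8 F [-0.5 -0.2 -0.8] w 87.7
```

```bash
python3 -m handwheel '{"grip":[60,60,60,60,60,60,60,60,60,60],"travel":[[-10,-50,-20],[-60,-90,-80],[-90,-120,-130],[-120,-138,-185],[-150,-138,-240],[-180,-138,-290],[-210,-138,-340],[-245,-138,-390],[-276,-138,-444],[-276,-138,-444]],"angular":[[0,-0.1,0],[0,-0.2,0],[0,-0.3,0],[0,-0.4,0],[0,-0.5,0],[0,-0.6,0],[0,-0.7,0],[0,-0.783,0],[0,-0.783,0],[0,-0.783,0]]}'
python3 - <<'E'
from workcell import bot
from h import *
plan(bot,(.507,.213,.36),121.5)
snap(bot,"wrist","rack1")
E
```

```text
t: 1.4
tcp_pos: [0.5086, 0.2102, 0.3594]
orientation: [[-0.519, -0.002, -0.855], [0.855, -0.001, -0.519], [0.0, -1.0, 0.002]]
contact_force: [-0.0, 0.0, 1.2]
gripper_width: 0.0602
t 1.4 at [0.5086 0.2102 0.3594] travel [ 3.2 -0.6 -0.1] ang [-0.0021 -0.0037  0.    ] dist 3.0 deg 0.2 F [-0.   0.   1.2] w 60.2
```

View pics/rack1.png

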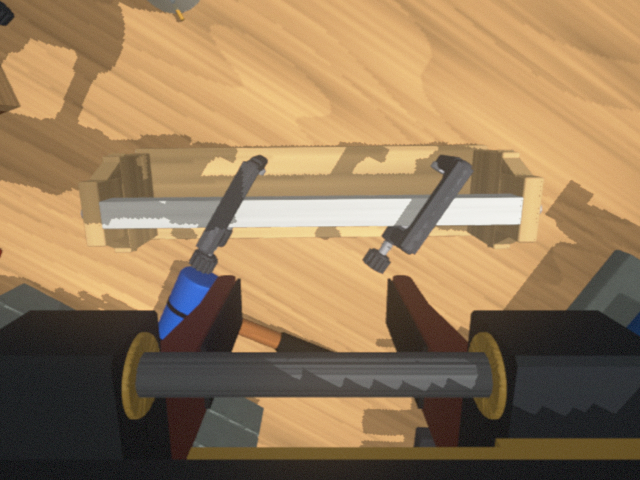

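```bash
python3 - <<'E'
from h import *
z=load("rack1"); W=world(z); H=W[...,2]
g=z['p'].astype(int)
m=(H>.140)&(H<.158)&(g.min(-1)>130); m[:150]=0;m[270:]=0
P=W[m]; print(len(P),np.median(P[:,2]))
c,(vx,vy),_=None,(0,0),0
r=cv2.fitLine(P[:,:2].astype(np.float32),cv2.DIST_HUBER,0,0.001,.001).ravel(); print("bar",r,np.degrees(np.arctan2(r[1],r[0])))
d=r[:2]; d=d if d[1]<0 else -d; n=np.array([-d[1],d[0]])
s=(P[:,:2]-r[2:])@d; q=(P[:,:2]-r[2:])@n
print("s range",np.percentile(s,[0,.5,99.5,100]),"q",np.percentile(q,[1,5,50,95,99]))
mid=r[2:]+d*(s.min()+s.max())/2+n*0; print("mid?",mid,"len",np.ptp(s))
m=(H>.162)&(H<.178)&(g.max(-1)<140); m[:140]=0; m[290:]=0
k,l,st,_=cv2.connectedComponentsWithStats(m.astype(np.uint8))
for i in range(1,k):
    if st[i,4]>100:
        Q=W[l==i]; rr=cv2.minAreaRect((Q[:,:2]*1000).astype(np.float32)); print(st[i],np.median(Q[:,2]),rr, "s",((np.array(rr[0])/1000-mid)@d).round(4), ((np.array(rr[0])/1000-mid)@n).round(4))
for u,v in [(103,212),(522,210),(112,199),(112,224),(500,200),(500,222)]: print(u,v,W[v,u].round(4))
E
```

```text
11575 0.15015688058945706
bar [ 0.5340445  -0.84545636  0.50345623  0.21818367] -57.720867
s range [-0.19974215 -0.19444169  0.2138565   0.21759099] q [-0.02074365 -0.01231658 -0.00024981  0.01258023  0.02429489]
mid? [0.50822227 0.21063846] len 0.4173331420706488
[ 196  160   64   95 1933] 0.17029582117249836 ((540.7063598632812, 143.41409301757812), (16.1297607421875, 92.29655456542969), 89.76545715332031) s 0.0742 -0.0084
[ 399  160   74   94 1979] 0.1701090508225816 ((447.8927001953125, 295.4889831542969), (16.69596290588379, 91.02616119384766), 89.55377960205078) s -0.104 -0.0057
103 212 [0.6057 0.0482 0.1507]
522 210 [0.4085 0.3704 0.148 ]
112 199 [0.5957 0.0458 0.1376]
112 224 [0.6115 0.0598 0.151 ]
500 200 [0.4118 0.3469 0.1501]
500 222 [0.4278 0.359  0.1505]
```

```bash
python3 - <<'E'
from h import *
z=load("rack1"); W=world(z); g=z['p'].astype(int).min(-1)
# subpixel edges of the bar per column -> intersect with z=.15
Kt=np.linalg.inv(z['K']);C=-z['R'].T@z['t']
def ray(u,v,h):
    d=z['R'].T@(Kt@[u,v,1]); return (C+d*(h-C[2])/d[2])[:2]
T=[];B=[]
for u in list(range(120,185,5))+list(range(270,375,5))+list(range(470,510,5)):
    col=z['p'][150:270,u].astype(float).min(-1); w=np.where(col>150)[0]
    hs=W[150:270,u,2]
    w=[i for i in range(120) if abs(hs[i]-.1502)<.0035]
    # largest run
    a=min(w);b=max(w); T.append(ray(u,150+a-.5,.15));B.append(ray(u,150+b+.5,.15))
for E_ in (T,B):
    E_=np.array(E_,np.float32); r=cv2.fitLine(E_,cv2.DIST_HUBER,0,.001,.001).ravel(); n=np.array([-r[1],r[0]]); print(r,np.degrees(np.arctan2(r[1],r[0])),(np.abs((E_-r[2:])@n)*1000).round(1))
E
python3 - <<'E'
import cv2
p=cv2.imread("pics/rack1.png")[130:290,70:560]
cv2.imwrite("pics/rack1c.png",cv2.resize(p,None,fx=1.63,fy=1.63,interpolation=cv2.INTER_CUBIC))
E
```

```text
[ 0.52853125 -0.84891385  0.502871    0.19447671] -58.093727 [0.1 0.1 0.  0.  0.1 0.1 0.2 0.2 0.3 0.6 0.5 0.5 0.4 0.5 0.4 0.3 0.3 0.2
 0.2 0.1 0.1 0.  0.  0.1 0.1 0.2 0.2 0.3 0.3 0.5 0.4 0.5 0.4 0.3 0.2 0.2
 0.1 0.1 0.  0.  0.1 0.1]
[ 0.52774745 -0.84940135  0.52458996  0.20745866] -58.146614 [0.4 0.4 0.5 0.5 0.4 0.3 0.3 0.2 0.2 0.2 0.1 0.1 0.  0.1 0.1 0.  0.  0.1
 0.1 0.2 0.2 0.3 0.3 0.4 0.4 0.4 0.4 0.4 0.3 0.3 0.2 0.2 0.2 0.1 0.1 0.1
 0.  0.  0.1 0.1 0.2 0.2]
```

View pics/rack1c.png

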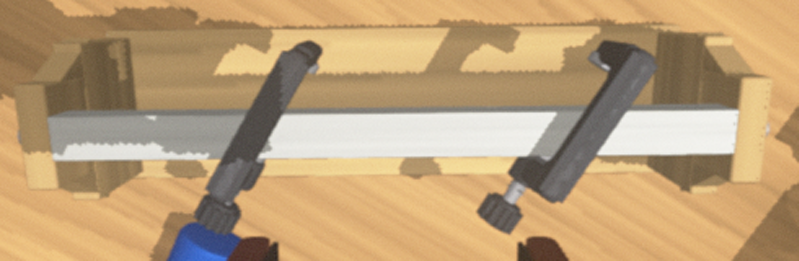

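```bash
python3 -m handwheel '{"grip":[45,45,45,45,45,45,45,45,45],"travel":[[-50,0,28],[-102,0,56],[-154,0,84],[-206,0,112],[-258,0,140],[-310,0,168],[-360,0,196],[-409,0,222],[-409,0,222]],"angular":[[0,0.16,0],[0,0.33,0],[0,0.5,0],[0,0.66,0],[0,0.82,0],[0,0.98,0],[0,1.12,0],[0,1.25,0],[0,1.25,0]]}'
python3 - <<'E'
from workcell import bot
from h import *
plan(bot,(.53,-.255,.36),49.7)
snap(bot,"wrist","blk1")
E
```

```text
t: 2.58
tcp_pos: [0.5314, -0.2536, 0.3589]
orientation: [[0.647, -0.002, -0.763], [0.763, 0.001, 0.647], [-0.001, -1.0, 0.003]]
contact_force: [0.0, 0.7, -0.2]
gripper_width: 0.045
t 2.58 at [ 0.5314 -0.2536  0.3589] travel [-2.  -1.1  0.2] ang [-0.0027 -0.0002 -0.0007] dist 2.0 deg 0.2 F [ 0.   0.7 -0.2] w 45.0
```

View pics/blk1.png

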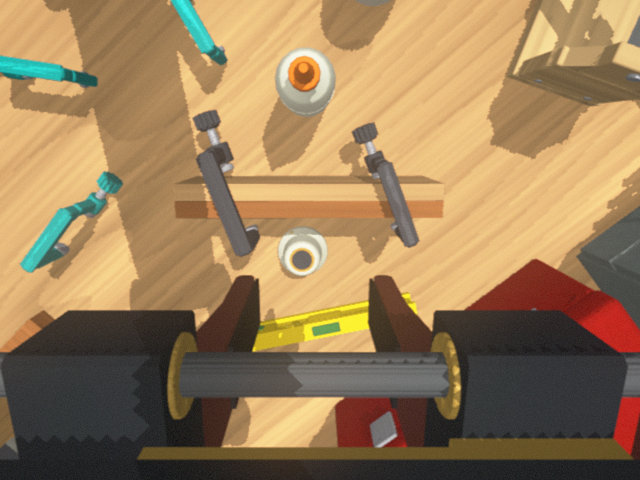

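```bash
python3 - <<'E'
from h import *
z=load("blk1"); W=world(z); H=W[...,2]
g=z['p'].astype(int)
m=(H>.103)&(H<.118)&(g.max(-1)<140); m[:90]=0; m[265:]=0
k,l,st,_=cv2.connectedComponentsWithStats(m.astype(np.uint8))
for i in range(1,k):
    if st[i,4]>100:
        Q=W[l==i]; rr=cv2.minAreaRect((Q[:,:2]*1000).astype(np.float32)); 
        f=cv2.fitLine((Q[:,:2]*1000).astype(np.float32),cv2.DIST_HUBER,0,.01,.01).ravel()
        a=np.degrees(np.arctan2(f[1],f[0]));s=(Q[:,:2]*1000-f[2:])@f[:2]; c=f[2:]+f[:2]*(np.percentile(s,1)+np.percentile(s,99))/2
        print(st[i],np.median(Q[:,2]),rr,"line",a,c,np.ptp(s))
for u,v in [(176,182),(176,200),(442,181),(443,200),(304,66),(280,200)]: print(u,v,W[v,u].round(4))
b=(H>.086)&(H<.094); b[:170]=0;b[230:]=0; b[:,:150]=0; b[:,460:]=0
Q=W[b&(g.min(-1)>60)]; print(cv2.minAreaRect((Q[:,:2]*1000).astype(np.float32)))
for nm,(a,b_,c,e) in {"a":(170,90,290,270),"b":(330,100,450,280)}.items():
    cv2.imwrite(f"pics/blk1{nm}.png",cv2.resize(z['p'][b_:e,a:c],None,fx=3.3,fy=3.3,interpolation=cv2.INTER_CUBIC))
a=cv2.imread("pics/blk1a.png");b=cv2.imread("pics/blk1b.png");cv2.imwrite("pics/blk1ab.png",np.hstack([a,b]))
E
```

```text
[ 196  151   56  106 1977] 0.1114124217180464 ((472.50250244140625, -322.3257751464844), (18.308652877807617, 109.39904022216797), 69.2263412475586) line -21.015049 [ 472.53657677 -321.89963647] 109.40291437459541
[ 376  161   43   86 1398] 0.11026716547350551 ((583.5510864257812, -190.5915985107422), (16.006311416625977, 90.55111694335938), 71.61091613769531) line -18.14047 [ 583.36864565 -190.73478077] 90.54978577632853
176 182 [ 4.110e-01 -3.779e-01 -1.000e-04]
176 200 [ 0.4361 -0.362   0.0905]
442 181 [ 6.237e-01 -1.255e-01  2.000e-04]
443 200 [ 0.6435 -0.1386  0.0008]
304 66 [ 0.4361 -0.1839  0.1875]
280 200 [ 0.5059 -0.2798  0.0899]
((528.9501953125, -260.5200500488281), (280.4046325683594, 45.335323333740234), 49.773841857910156)
```

View pics/blk1ab.png

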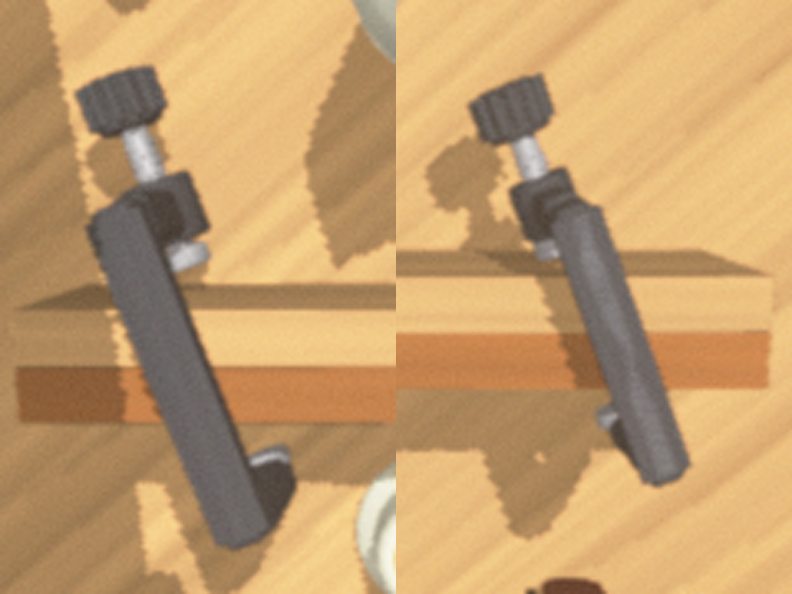

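```bash
python3 - <<'E'
from workcell import bot
from h import *
plan(bot,(.4669,-.3198,.16),69.0)
E
```

```text
t 2.62 at [ 0.5316 -0.2517  0.3598] travel [-93.8 199.8   5.2] ang [-0.0019 -0.3335  0.0006] dist 221.0 deg 19.1 F [ 0.3  0.5 -0.2] w 44.9
```

```bash
python3 -m handwheel '{"grip":[44,44,44,44,44,44],"travel":[[-45,20,2],[-94,50,5],[-94,110,5],[-94,165,5],[-94,200,5],[-94,200,5]],"angular":[[0,-0.16,0],[0,-0.333,0],[-0.002,-0.333,0],[-0.002,-0.333,0],[-0.002,-0.333,0],[-0.002,-0.333,0]]}' 30
python3 - <<'E'
from workcell import bot
from h import *
plan(bot,(.4669,-.3198,.16),69.0)
snap(bot,"wrist","big1")
z=load("big1"); W=world(z); H=W[...,2]
g=z['p'].astype(int)
m=(H>.104)&(H<.118)&(g.max(-1)<140)
k,l,st,_=cv2.connectedComponentsWithStats(m.astype(np.uint8))
for i in range(1,k):
    if st[i,4]>500:
        Q=W[l==i]; rr=cv2.minAreaRect((Q[:,:2]*1000).astype(np.float32)); 
        f=cv2.fitLine((Q[:,:2]*1000).astype(np.float32),cv2.DIST_HUBER,0,.01,.01).ravel()
        print(st[i],np.median(Q[:,2]),rr,np.degrees(np.arctan2(f[1],f[0])))
E
```

```text
t: 3.38
tcp_pos: [0.4666, -0.3173, 0.1579]
orientation: [[0.355, -0.002, -0.935], [0.935, 0.003, 0.355], [0.002, -1.0, 0.003]]
contact_force: [0.5, 0.4, 0.2]
gripper_width: 0.0441
t 3.38 at [ 0.4666 -0.3173  0.1579] travel [-2.2 -2.1 -1.2] ang [-0.0032  0.0034  0.0019] dist 3.0 deg 0.3 F [0.5 0.4 0.2] w 44.1
[ 293  177   35  175 5770] 0.11134677534673992 ((465.828125, -319.6404724121094), (17.992555618286133, 95.57440948486328), 69.22693634033203) -20.978865
[ 587  298   35   54 1317] 0.10997821421020339 ((555.126953125, -181.11131286621094), (17.528974533081055, 31.287504196166992), 75.89395141601562) 1.1033268
```

View pics/big1.png

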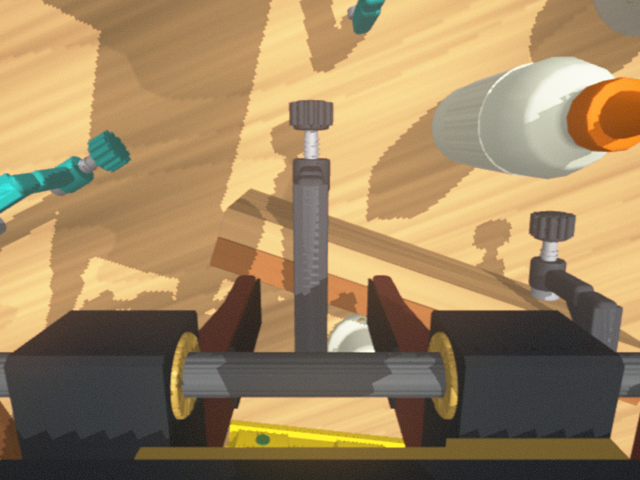

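```bash
python3 -m handwheel '{"grip":[44,44,44,44],"travel":[[-1,35,-1],[-1,63,-1],[-1,63,-1],[-1,63,-1]],"angular":[[0,0,0],[0,0,0],[0,0,0],[0,0,0]]}' 30
python3 - <<'E'
from workcell import bot
from h import *
plan(bot,(.4669,-.3198,.094),69.0)
E
```

```text
t: 3.92
tcp_pos: [0.469, -0.3222, 0.1009]
orientation: [[0.358, 0.005, -0.934], [0.934, -0.003, 0.358], [-0.001, -1.0, -0.006]]
contact_force: [-0.1, -0.8, 0.6]
gripper_width: 0.0442
t 3.92 at [ 0.469  -0.3222  0.1009] travel [1.5 6.9 2.9] ang [ 0.006   0.0007 -0.0014] dist 8.0 deg 0.4 F [-0.1 -0.8  0.6] w 44.2
```

```bash
python3 -m handwheel '{"grip":[44,44],"travel":[[0,4,1],[0,4,1]],"angular":[[0,0,0],[0,0,0]]}' 30
python3 - <<'E'
from workcell import bot
from h import *
plan(bot,(.4669,-.3198,.094),69.0)
for _ in range(3):
  snap(bot,"wrist","big2");plan(bot,(.4669,-.3198,.094),69.0)
E
```

```text
t: 4.18
tcp_pos: [0.467, -0.3217, 0.0945]
orientation: [[0.359, 0.003, -0.933], [0.933, -0.002, 0.359], [-0.001, -1.0, -0.003]]
contact_force: [-0.8, 0.1, 0.2]
gripper_width: 0.0445
t 4.17 at [ 0.467  -0.3217  0.0945] travel [1.7 0.5 0.8] ang [ 0.0031 -0.0003 -0.0007] dist 2.0 deg 0.2 F [-0.8  0.1  0.2] w 44.5
t 4.22 at [ 0.4669 -0.3217  0.0943] travel [1.7 0.3 0.7] ang [ 0.0028 -0.0003 -0.0006] dist 2.0 deg 0.2 F [ 0.4  0.5 -0.7] w 43.9
t 4.28 at [ 0.4669 -0.3217  0.0941] travel [1.8 0.1 0.7] ang [ 0.0026 -0.0003 -0.0005] dist 2.0 deg 0.2 F [-0.2  0.2  0.3] w 44.1
t 4.33 at [ 0.4668 -0.3217  0.094 ] travel [ 1.8 -0.   0.6] ang [ 0.0023 -0.0004 -0.0004] dist 2.0 deg 0.1 F [-0.  -0.7 -0.1] w 43.8
```

View pics/big2.png

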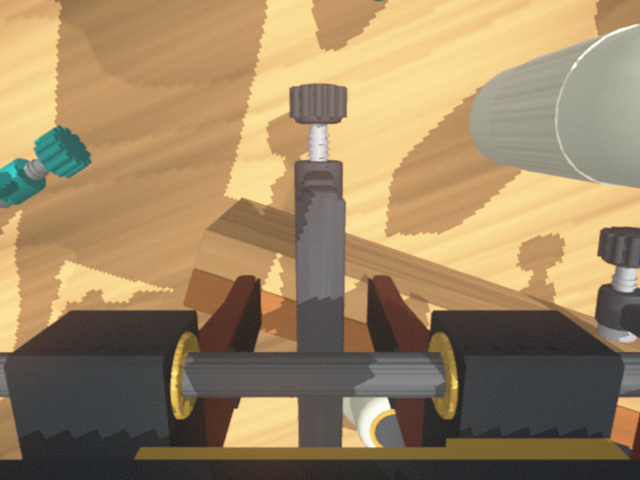

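```bash
python3 -m handwheel '{"grip":[40,8,8,8,8,8],"travel":[[1.7,0,0.6],[1.7,0,0.6],[1.7,0,0.6],[1.7,0,0.6],[1.7,0,0.6],[1.7,0,0.6]],"angular":[[0,0,0],[0,0,0],[0,0,0],[0,0,0],[0,0,0],[0,0,0]]}' 45
```

```text
t: 5.08
tcp_pos: [0.4669, -0.3196, 0.0936]
orientation: [[0.359, 0.002, -0.934], [0.934, -0.001, 0.359], [-0.0, -1.0, -0.002]]
contact_force: [0.1, 1.2, 0.5]
gripper_width: 0.0142
```

```bash
python3 -m handwheel '{"grip":[8,8,8,8,8,8,8,8],"travel":[[0,-5,0],[0,-15,0],[0,-35,0],[0,-70,0],[0,-110,0],[0,-155,0],[0,-200,0],[0,-210,0]],"angular":[[0,0,0],[0,0,0],[0,0,0],[0,0,0],[0,0,0],[0,0,0],[0,0,0],[0,0,0]]}'
python3 - <<'E'
from workcell import bot
from h import *
s=-.003
plan(bot,(.508+s*.528,.210-s*.849,.30),121.9)
snap(bot,"scene","s1")
cv2.imwrite("pics/s1c.png",cv2.resize(load("s1")['p'][150:400,180:450],None,fx=2.4,fy=2.4))
E
```

```text
t: 6.08
tcp_pos: [0.4671, -0.3201, 0.309]
orientation: [[0.359, 0.008, -0.933], [0.933, -0.006, 0.359], [-0.003, -1.0, -0.01]]
contact_force: [0.1, -0.2, -5.6]
gripper_width: 0.0136
t 6.08 at [ 0.4671 -0.3201  0.309 ] travel [511.3   6.1 154.4] ang [ 0.0078 -0.9236 -0.0071] dist 534.0 deg 52.9 F [ 0.1 -0.2 -5.6] w 13.6
```

View pics/s1c.png

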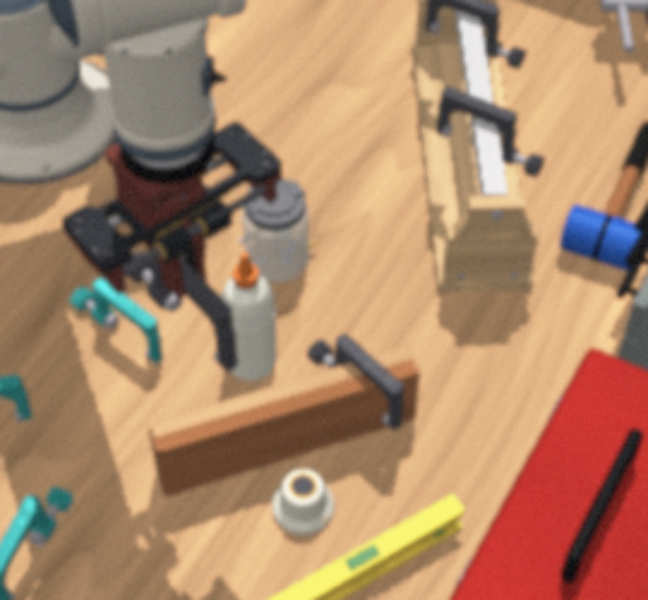

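```bash
python3 -m handwheel '{"grip":[8,8,8,8,8,8,8,8,8,8],"travel":[[30,0,9],[80,0,24],[138,0,42],[196,0,59],[254,0,77],[312,0,94],[370,0,112],[425,0,128],[475,0,143],[511,0,154]],"angular":[[0,-0.06,0],[0,-0.15,0],[0,-0.26,0],[0,-0.37,0],[0,-0.48,0],[0,-0.59,0],[0,-0.70,0],[0,-0.79,0],[0,-0.87,0],[0,-0.923,0]]}'
python3 - <<'E'
from workcell import bot
from h import *
s=-.003
plan(bot,(.508+s*.528,.210-s*.849,.26),121.9)
E
```

```text
t: 7.38
tcp_pos: [0.5053, 0.2149, 0.3003]
orientation: [[-0.531, -0.002, -0.847], [0.847, -0.002, -0.531], [-0.001, -1.0, 0.003]]
contact_force: [-0.0, -1.9, -7.4]
gripper_width: 0.0136
t 7.38 at [0.5053 0.2149 0.3003] travel [-2.6 40.3  0.2] ang [-0.0028  0.0032 -0.0007] dist 40.0 deg 0.2 F [-0.  -1.9 -7.4] w 13.6
```

```bash
python3 -m handwheel '{"grip":[8,8,8,8],"travel":[[-2,20,0],[-2,45,0],[-2,57,0],[-2,57,0]],"angular":[[0,0,0],[0,0.002,0],[0,0.002,0],[0,0.002,0]]}'
python3 - <<'E'
from workcell import bot
from h import *
s=-.003
plan(bot,(.508+s*.528,.210-s*.849,.24),121.9)
snap(bot,"wrist","pw1"); snap(bot,"side","ps1")
plan(bot,(.508+s*.528,.210-s*.849,.24),121.9)
a=load("ps1")['p'][40:250,200:420]
cv2.imwrite("pics/ps1c.png",cv2.resize(a,None,fx=2.8,fy=2.8))
E
```

```text
t: 7.88
tcp_pos: [0.5064, 0.2106, 0.2439]
orientation: [[-0.526, -0.002, -0.85], [0.85, -0.002, -0.526], [-0.001, -1.0, 0.003]]
contact_force: [-0.1, 0.6, -6.2]
gripper_width: 0.0138
t 7.88 at [0.5064 0.2106 0.2439] travel [ 1.7  3.9 -1. ] ang [-0.003  -0.0027 -0.0009] dist 4.0 deg 0.2 F [-0.1  0.6 -6.2] w 13.8
t 7.97 at [0.5072 0.2108 0.2466] travel [ 1.9  6.6 -0.2] ang [ 0.0014 -0.0028 -0.0019] dist 7.0 deg 0.2 F [ 0.2 -0.4 -6.2] w 13.8
```

View pics/pw1.png

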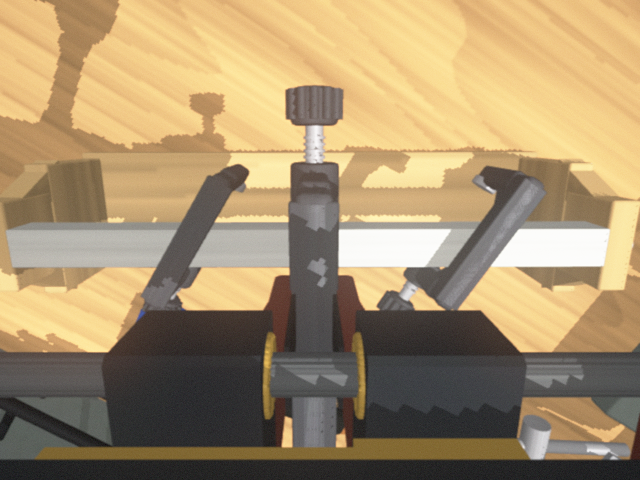

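View pics/ps1c.png

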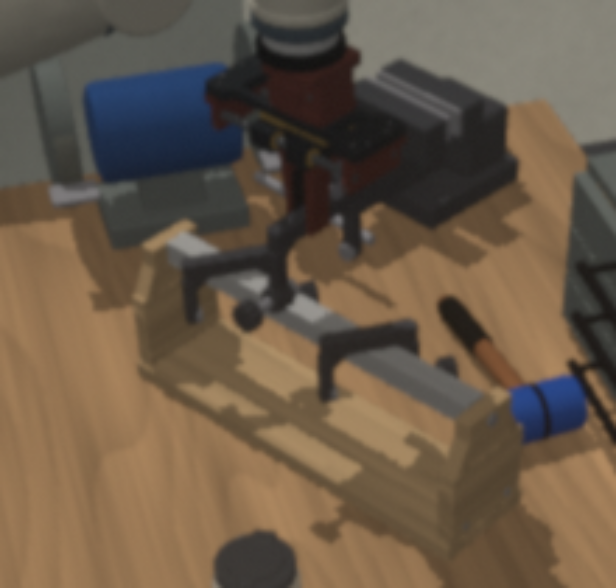

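```bash
python3 - <<'E'
from workcell import bot
from h import *
z=load("pw1"); W=world(z); H=W[...,2]; g=z['p'].astype(int)
s=bot.observe(); R=s['orientation']; p=s['tcp_pos']
m=(H>.25)&(H<.275); m[290:]=0; m[:,:280]=0; m[:,350:]=0; m[:190]=0
L=(W[m]-p)@R*1000
print("tool-frame spine: x",np.percentile(L[:,0],[2,50,98]).round(1),"y",np.median(L[:,1]).round(1),"z max",np.percentile(L[:,2],[1,99]).round(1))
lo=L[L[:,2]<35];hi=L[L[:,2]>42];print(np.median(lo,0),np.median(hi,0))
m=(abs(H-.15)<.004)&(g.min(-1)>100); m[:210]=0;m[280:]=0;m[:,:50]=0;m[:,570:]=0
P=W[m]; r=cv2.fitLine(P[:,:2].astype(np.float32),cv2.DIST_HUBER,0,.001,.001).ravel()
n=np.array([.849,.528]); print(r,np.degrees(np.arctan2(r[1],r[0])),"n of bar",r[2:]@n,"n tcp",p[:2]@n,"n mid", np.array([.508,.21])@n)
E
```

```text
tool-frame spine: x [-8.1  0.8 10.8] y -15.0 z max [13.4 49.2]
[  1.17935522 -15.01393317  23.81583301] [  0.83859924 -14.78698198  45.66355196]
[ 0.52718675 -0.84974945  0.51116616  0.20457904] -58.184425 n of bar 0.541997799217701 n tcp 0.5419333993450581 n mid 0.542172
```

```bash
python3 -m handwheel '{"grip":[8,8,8,8,8,8],"travel":[[1,15,0],[1,35,0],[1,55,0],[1,72,0],[1,78,0],[1,78,0]],"angular":[[0,0,0],[0,0,0],[0,0,0],[0,0,0],[0,0,0],[0,0,0]]}'
python3 - <<'E'
from workcell import bot
from h import *
s=-.003
plan(bot,(.508+s*.528,.210-s*.849,.1545),121.9)
snap(bot,"side","ps2")
plan(bot,(.508+s*.528,.210-s*.849,.1545),121.9)
a=load("ps2")['p'][40:250,200:420]
cv2.imwrite("pics/ps2c.png",cv2.resize(a,None,fx=2.8,fy=2.8))
E
```

```text
t: 8.72
tcp_pos: [0.5066, 0.2117, 0.1679]
orientation: [[-0.526, 0.001, -0.85], [0.85, -0.001, -0.526], [-0.002, -1.0, -0.0]]
contact_force: [-0.8, 0.4, -6.6]
gripper_width: 0.0135
t 8.72 at [0.5066 0.2117 0.1679] travel [ 0.9 13.4 -0.3] ang [ 0.0004 -0.0026 -0.0016] dist 13.0 deg 0.2 F [-0.8  0.4 -6.6] w 13.5
t 8.78 at [0.5069 0.2118 0.1686] travel [ 1.  14.1  0. ] ang [ 0.0016 -0.0026 -0.0019] dist 14.0 deg 0.2 F [ 1.2  0.4 -6.9] w 13.4
```

View pics/ps2c.png

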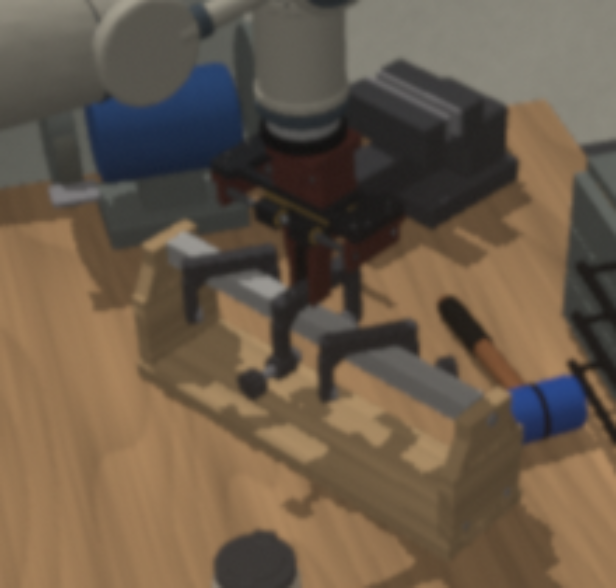

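Straddles the bar cleanly. Lower in small steps, watching the force.

```bash
python3 -m handwheel '{"grip":[8,8,8,8,8],"travel":[[0,3,0],[0,6,0],[0,9,0],[0,11,0],[0,11,0]],"angular":[[0,0,0],[0,0,0],[0,0,0],[0,0,0],[0,0,0]]}'; python3 -m handwheel '{"grip":[8,8,8],"travel":[[0,1.5,0],[0,1.5,0],[0,1.5,0]],"angular":[[0,0,0],[0,0,0],[0,0,0]]}'
```

```text
t: 9.4
tcp_pos: [0.5066, 0.2116, 0.1569]
orientation: [[-0.526, 0.001, -0.85], [0.85, -0.001, -0.526], [-0.002, -1.0, -0.0]]
contact_force: [-0.6, 0.6, -7.1]
gripper_width: 0.0135
t: 9.78
tcp_pos: [0.5068, 0.2117, 0.1557]
orientation: [[-0.526, 0.002, -0.85], [0.85, -0.001, -0.526], [-0.002, -1.0, -0.001]]
contact_force: [-0.9, 0.1, -6.2]
gripper_width: 0.0138
```

```bash
python3 -m handwheel '{"grip":[8,8,8],"travel":[[0,1,0],[0,1,0],[0,1,0]],"angular":[[0,0,0],[0,0,0],[0,0,0]]}'; python3 -m handwheel '{"grip":[8,8,8],"travel":[[0,1,0],[0,1,0],[0,1,0]],"angular":[[0,0,0],[0,0,0],[0,0,0]]}'
```

```text
t: 10.15
tcp_pos: [0.5067, 0.2117, 0.1546]
orientation: [[-0.526, 0.002, -0.85], [0.85, -0.001, -0.526], [-0.002, -1.0, -0.001]]
contact_force: [-0.8, 0.6, -6.9]
gripper_width: 0.0139
t: 10.52
tcp_pos: [0.5068, 0.2117, 0.1537]
orientation: [[-0.526, 0.002, -0.85], [0.85, -0.001, -0.526], [-0.002, -1.0, -0.001]]
contact_force: [0.3, -0.1, -6.8]
gripper_width: 0.0137
```

```bash
python3 -m handwheel '{"grip":[8,8,8],"travel":[[0,1,0],[0,1,0],[0,1,0]],"angular":[[0,0,0],[0,0,0],[0,0,0]]}'
```

```text
t: 10.9
tcp_pos: [0.5068, 0.2117, 0.1536]
orientation: [[-0.526, 0.003, -0.85], [0.85, -0.001, -0.526], [-0.002, -1.0, -0.002]]
contact_force: [-3.5, -1.3, 1.4]
gripper_width: 0.0137
```

```bash
python3 -m handwheel '{"grip":[13.5,15,17,20,24,24],"travel":[[0,0,0],[0,0,0],[0,0,0],[0,0,0],[0,0,0],[0,0,0]],"angular":[[0,0,0],[0,0,0],[0,0,0],[0,0,0],[0,0,0],[0,0,0]]}' 10; python3 -m handwheel '{"grip":[26,26,26,26,26],"travel":[[0,-10,0],[0,-40,0],[0,-90,0],[0,-140,0],[0,-140,0]],"angular":[[0,0,0],[0,0,0],[0,0,0],[0,0,0],[0,0,0]]}'
python3 - <<'E'
from workcell import bot
from h import *
plan(bot,(.5777,-.1888,.30),71.8)
snap(bot,"wrist","pw3"); snap(bot,"side","ps3")
a=load("ps3")['p'][40:250,200:420]
cv2.imwrite("pics/ps3c.png",cv2.resize(a,None,fx=2.8,fy=2.8))
E
```

```text
t: 11.65
tcp_pos: [0.5068, 0.2117, 0.1526]
orientation: [[-0.526, 0.002, -0.85], [0.85, -0.001, -0.526], [-0.002, -1.0, -0.001]]
contact_force: [0.4, -0.1, -0.2]
gripper_width: 0.0239
t: 12.28
tcp_pos: [0.5076, 0.2122, 0.299]
orientation: [[-0.526, 0.011, -0.85], [0.85, 0.002, -0.526], [-0.004, -1.0, -0.011]]
contact_force: [-0.0, -0.2, -0.5]
gripper_width: 0.0259
t 12.28 at [0.5076 0.2122 0.299 ] travel [-377.9   -1.1  151.4] ang [0.0117 0.8719 0.0009] dist 407.0 deg 50.0 F [-0.  -0.2 -0.5] w 25.9
```

View pics/pw3.png

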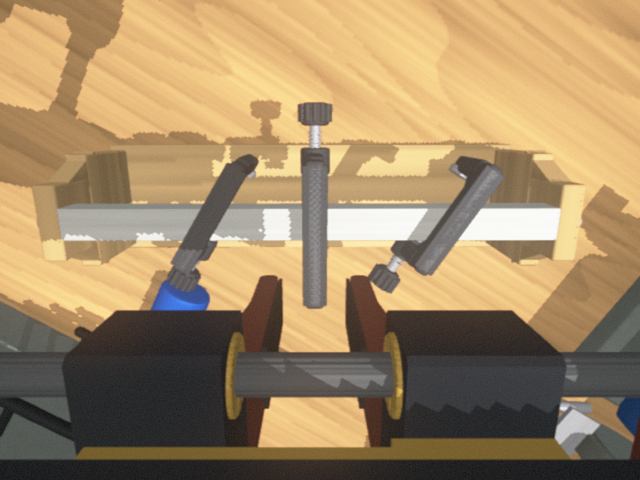

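View pics/ps3c.png

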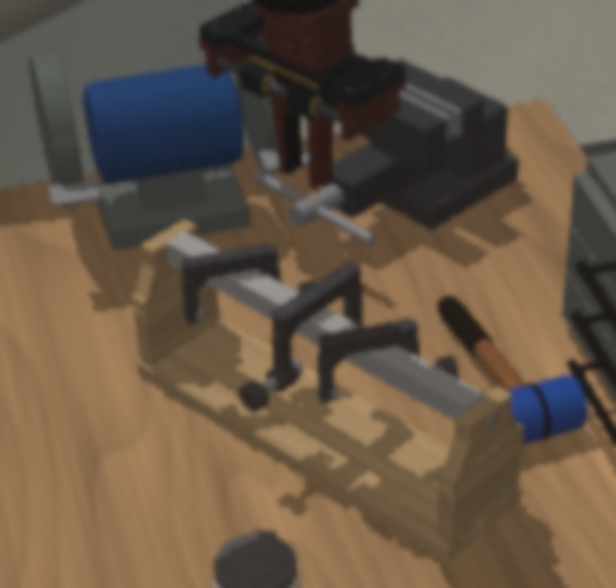

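```bash
python3 - <<'E'
from h import *
z=load("pw3"); W=world(z); H=W[...,2]
m=(abs(H-.171)<.008); m[:,:298]=0;m[:,332:]=0;m[:165]=0;m[315:]=0
P=W[m];A=np.c_[P[:,:2],np.ones(len(P))]; f=np.linalg.lstsq(A,P[:,2],rcond=None)[0]
r=cv2.fitLine(P[:,:2].astype(np.float32),cv2.DIST_HUBER,0,.001,.001).ravel()
print("slope",f[:2],"tilt along spine deg",np.degrees(f[:2]@r[:2]),"yaw",np.degrees(np.arctan2(r[1],r[0])),"z",np.median(P[:,2]),cv2.minAreaRect((P[:,:2]*1000).astype(np.float32)))
E
python3 -m handwheel '{"grip":[44,44,44,44,44,44,44,44,44,44],"travel":[[-40,0,16],[-90,0,36],[-145,0,58],[-200,0,80],[-255,0,102],[-305,0,122],[-345,0,138],[-378,0,151],[-378,40,151],[-378,80,151]],"angular":[[0,0.09,0],[0,0.2,0],[0,0.33,0],[0,0.46,0],[0,0.6,0],[0,0.71,0],[0,0.8,0],[0,0.872,0],[0.01,0.872,0],[0.01,0.872,0]]}'
python3 - <<'E'
from workcell import bot
from h import *
plan(bot,(.5777,-.1888,.16),71.8)
E
```

```text
slope [ 0.00124052 -0.00388383] tilt along spine deg -0.0563031285277181 yaw 31.660603 z 0.17128166511058554 ((512.7247314453125, 216.07493591308594), (106.24363708496094, 17.858097076416016), 31.567853927612305)
t: 13.62
tcp_pos: [0.5766, -0.1897, 0.2099]
orientation: [[0.314, -0.011, -0.95], [0.95, -0.001, 0.314], [-0.004, -1.0, 0.01]]
contact_force: [0.9, 0.6, -0.0]
gripper_width: 0.0436
t 13.62 at [ 0.5766 -0.1897  0.2099] travel [ 1.4 49.9 -1.2] ang [-0.0098 -0.0013 -0.0043] dist 50.0 deg 0.6 F [ 0.9  0.6 -0. ] w 43.6
```

Big clamp: level to 0.06°, yaw 31.66° against the bar normal's 31.85°. Now the small one.

```bash
python3 -m handwheel '{"grip":[44,44,44,44],"travel":[[1,35,-1],[1,56,-1],[1,56,-1],[1,56,-1]],"angular":[[-0.008,-0.001,-0.003],[-0.008,-0.001,-0.003],[-0.008,-0.001,-0.003],[-0.008,-0.001,-0.003]]}'
python3 - <<'E'
from workcell import bot
from h import *
snap(bot,"wrist","sm1")
plan(bot,(.5777,-.1888,.094),71.8)
z=load("sm1"); W=world(z); H=W[...,2]
g=z['p'].astype(int)
m=(H>.104)&(H<.116)&(g.max(-1)<140)
k,l,st,_=cv2.connectedComponentsWithStats(m.astype(np.uint8))
for i in range(1,k):
    if st[i,4]>500:
        Q=W[l==i]; rr=cv2.minAreaRect((Q[:,:2]*1000).astype(np.float32)); 
        f=cv2.fitLine((Q[:,:2]*1000).astype(np.float32),cv2.DIST_HUBER,0,.01,.01).ravel()
        y=np.array([-.950,.312]); c=np.array(rr[0]); s=(Q[:,:2]*1000)@y
        print(st[i],np.median(Q[:,2]),rr,np.degrees(np.arctan2(f[1],f[0])),"balance", c+y*(np.percentile(s,99)-c@y-40))
E
```

```text
t: 14.12
tcp_pos: [0.5785, -0.1888, 0.1587]
orientation: [[0.311, 0.002, -0.95], [0.95, -0.003, 0.311], [-0.002, -1.0, -0.003]]
contact_force: [-0.6, 0.3, 0.6]
gripper_width: 0.044
t 14.18 at [ 0.5787 -0.1889  0.1592] travel [-0.1 65.2  1.2] ang [ 0.004   0.0009 -0.0017] dist 65.0 deg 0.3 F [ 1.4 -0.9  0.6] w 44.1
[191   4  93  44 579] 0.1108054082247229 ((459.0557556152344, -185.11021423339844), (42.815460205078125, 10.787897109985352), 89.64266204833984) -86.3929 balance [ 487.74842248 -194.53349009]
[ 301  191   31  161 4687] 0.11031184006058187 ((583.3231811523438, -189.97035217285156), (15.89358139038086, 89.68031311035156), 71.70640563964844) -18.169928 balance [ 579.5904121  -188.74443223]
```

View pics/sm1.png

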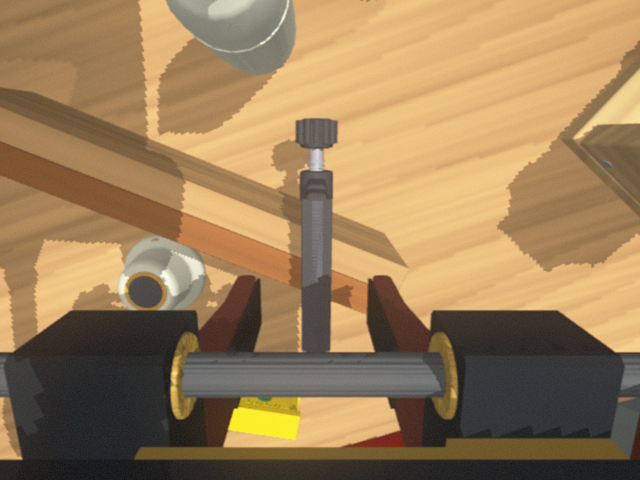

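```bash
python3 -m handwheel '{"grip":[44,44,44,44],"travel":[[0,30,1],[0,61,1],[0,61,1],[0,61,1]],"angular":[[0.003,0,0],[0.003,0,0],[0.003,0,0],[0.003,0,0]]}'
python3 - <<'E'
from workcell import bot
from h import *
plan(bot,(.5782,-.1886,.094),71.8)
E
```

```text
t: 14.68
tcp_pos: [0.578, -0.1887, 0.0985]
orientation: [[0.312, 0.0, -0.95], [0.95, -0.002, 0.312], [-0.002, -1.0, -0.001]]
contact_force: [0.3, -1.2, 0.7]
gripper_width: 0.0439
t 14.68 at [ 0.578  -0.1887  0.0985] travel [ 0.2  4.5 -0.2] ang [ 0.001   0.0009 -0.0017] dist 5.0 deg 0.1 F [ 0.3 -1.2  0.7] w 43.9
```

```bash
python3 -m handwheel '{"grip":[44,40,8,8,8,8,8,8],"travel":[[0.2,4,0],[0.2,4.5,0],[0.2,4.5,0],[0.2,4.5,0],[0.2,4.5,0],[0.2,4.5,0],[0.2,4.5,0],[0.2,4.5,0]],"angular":[[0,0,0],[0,0,0],[0,0,0],[0,0,0],[0,0,0],[0,0,0],[0,0,0],[0,0,0]]}' 40
```

```text
t: 15.68
tcp_pos: [0.5772, -0.188, 0.0918]
orientation: [[0.311, -0.002, -0.95], [0.95, -0.001, 0.311], [-0.001, -1.0, 0.002]]
contact_force: [0.5, 1.3, 0.7]
gripper_width: 0.0119
```

```bash
python3 -m handwheel '{"grip":[8,8,8,8,8,8,8,8],"travel":[[0,-5,0],[0,-15,0],[0,-35,0],[0,-70,0],[0,-110,0],[0,-155,0],[0,-200,0],[0,-212,0]],"angular":[[0,0,0],[0,0,0],[0,0,0],[0,0,0],[0,0,0],[0,0,0],[0,0,0],[0,0,0]]}'
python3 - <<'E'
from workcell import bot
from h import *
s=.150
plan(bot,(.508+s*.528,.210-s*.849,.30),121.8)
snap(bot,"wrist","sm2")
E
```

```text
t: 16.68
tcp_pos: [0.5782, -0.1883, 0.3092]
orientation: [[0.312, 0.005, -0.95], [0.95, -0.004, 0.312], [-0.002, -1.0, -0.006]]
contact_force: [0.3, 0.5, -3.7]
gripper_width: 0.0119
t 16.68 at [ 0.5782 -0.1883  0.3092] travel [260.3   8.2  75.9] ang [ 0.0048 -0.8719 -0.0046] dist 271.0 deg 50.0 F [ 0.3  0.5 -3.7] w 11.9
```

View pics/sm2.png

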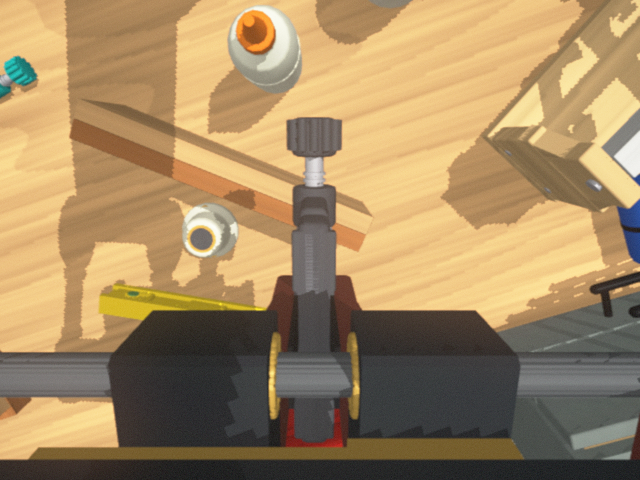

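```bash
python3 -m handwheel '{"grip":[8,8,8,8,8,8,8,8,8],"travel":[[15,0,5],[45,0,14],[85,0,25],[125,0,37],[165,0,49],[205,0,60],[240,0,70],[260,8,76],[260,8,76]],"angular":[[0,-0.06,0],[0,-0.17,0],[0,-0.3,0],[0,-0.43,0],[0,-0.56,0],[0,-0.69,0],[0,-0.8,0],[0,-0.872,0],[0,-0.872,0]]}'
python3 - <<'E'
from workcell import bot
from h import *
s=.150
plan(bot,(.508+s*.528,.210-s*.849,.24),121.8)
E
```

```text
t: 17.85
tcp_pos: [0.5856, 0.084, 0.2924]
orientation: [[-0.53, -0.007, -0.848], [0.848, -0.001, -0.53], [0.002, -1.0, 0.007]]
contact_force: [-0.3, -0.3, -3.2]
gripper_width: 0.0117
t 17.85 at [0.5856 0.084  0.2924] travel [-2.1 52.4 -1. ] ang [-0.0065  0.0031  0.0024] dist 52.0 deg 0.4 F [-0.3 -0.3 -3.2] w 11.7
```

```bash
python3 -m handwheel '{"grip":[8,8,8,8,8],"travel":[[-1.5,20,-1],[-1.5,45,-1],[-1.5,54,-1],[-1.5,54,-1],[-1.5,54,-1]],"angular":[[0,0.003,0.001],[0,0.003,0.001],[0,0.003,0.001],[0,0.003,0.001],[0,0.003,0.001]]}'
python3 - <<'E'
from workcell import bot
from h import *
s=.150
snap(bot,"wrist","qw1")
plan(bot,(.508+s*.528,.210-s*.849,.24),121.8)
z=load("qw1"); W=world(z); H=W[...,2]; g=z['p'].astype(int)
s=bot.observe(); R=s['orientation']; p=s['tcp_pos']
m=(H>.25)&(H<.275); m[290:]=0; m[:,:280]=0; m[:,350:]=0; m[:190]=0
L=(W[m]-p)@R*1000
print("tool-frame spine: x",np.percentile(L[:,0],[2,50,98]).round(1),"y",np.median(L[:,1]).round(1),"z max",np.percentile(L[:,2],[1,99]).round(1))
m=(abs(H-.15)<.004)&(g.min(-1)>100); m[:200]=0;m[290:]=0;m[:,:170]=0
P=W[m]; n=np.array([.849,.528]); q=P[:,:2]@n; P=P[abs(q-.542)<.014]; r=cv2.fitLine(P[:,:2].astype(np.float32),cv2.DIST_HUBER,0,.001,.001).ravel()
print(len(P),r,np.degrees(np.arctan2(r[1],r[0])),"n of bar",r[2:]@n,"n tcp",p[:2]@n)
E
```

```text
t: 18.48
tcp_pos: [0.5882, 0.0815, 0.2427]
orientation: [[-0.524, -0.0, -0.852], [0.852, -0.002, -0.524], [-0.001, -1.0, 0.001]]
contact_force: [0.4, -0.2, -2.6]
gripper_width: 0.0116
t 18.52 at [0.5883 0.0817 0.2429] travel [1.4 2.9 0.4] ang [-0.0005 -0.0033 -0.0016] dist 3.0 deg 0.2 F [ 0.3  0.2 -3.5] w 11.7
tool-frame spine: x [-9.5  0.5 11.5] y -18.1 z max [12.6 38.3]
11446 [ 0.5259044  -0.8505437   0.55127156  0.1400249 ] -58.270847 n of bar 0.541962700009346 n tcp 0.5425580421518457
```

View pics/qw1.png

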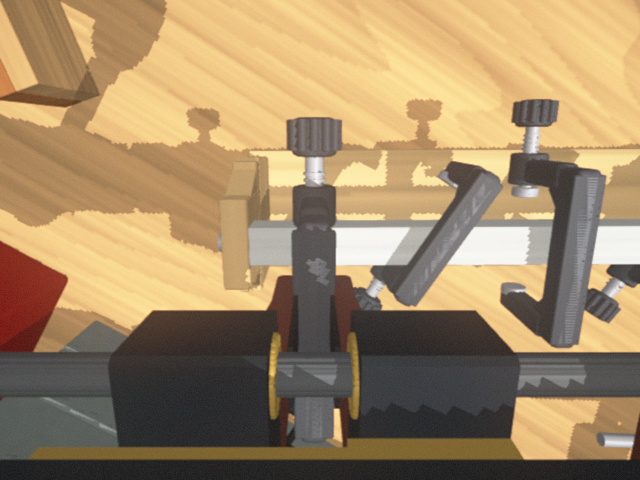

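```bash
python3 - <<'E'
from h import *
z=load("qw1"); W=world(z)
for n,u,v in [("knob",360,292),("knob",372,285),("boss",375,275),("spine end",400,300),("cheek in",268,190),("cheek in",258,240),("bar end",252,245)]:
    p=W[v,u]; print(n,p.round(3),"s",((p[:2]-[.508,.210])@[.528,-.849]).round(4),"n",((p[:2]-[.508,.210])@[.849,.528]).round(4))
E
```

```text
knob [0.608 0.135 0.113] s 0.1168 n 0.0456
knob [0.599 0.14  0.111] s 0.1078 n 0.0406
boss [0.591 0.136 0.115] s 0.1064 n 0.0316
spine end [0.585 0.141 0.17 ] s 0.0992 n 0.0286
cheek in [0.593 0.036 0.025] s 0.1926 n -0.0194
cheek in [0.603 0.05  0.151] s 0.1857 n -0.0042
bar end [0.608 0.049 0.149] s 0.1899 n -0.0005
```

```bash
python3 -m handwheel '{"grip":[8,8,8,8,8,8],"travel":[[1,15,0.5],[1,35,0.5],[1,55,0.5],[1,72,0.5],[1,79,0.5],[1,79,0.5]],"angular":[[0,-0.002,0],[0,-0.002,0],[0,-0.002,0],[0,-0.002,0],[0,-0.002,0],[0,-0.002,0]]}'; python3 -m handwheel '{"grip":[8,8,8,8],"travel":[[0,3,0],[0,5,0],[0,5,0],[0,5,0]],"angular":[[0,0,0],[0,0,0],[0,0,0],[0,0,0]]}'
python3 - <<'E'
from workcell import bot
from h import *
snap(bot,"side","qs1")
cv2.imwrite("pics/qs1c.png",cv2.resize(load("qs1")['p'][40:250,200:420],None,fx=2.8,fy=2.8))
E
```

```text
t: 19.27
tcp_pos: [0.5866, 0.0823, 0.1619]
orientation: [[-0.526, -0.003, -0.85], [0.85, -0.002, -0.526], [-0.0, -1.0, 0.003]]
contact_force: [-0.2, -0.5, -3.8]
gripper_width: 0.0116
t: 19.77
tcp_pos: [0.5869, 0.0823, 0.1576]
orientation: [[-0.526, -0.001, -0.85], [0.85, -0.002, -0.526], [-0.001, -1.0, 0.002]]
contact_force: [-0.3, -1.1, -3.8]
gripper_width: 0.0116
```

View pics/qs1c.png

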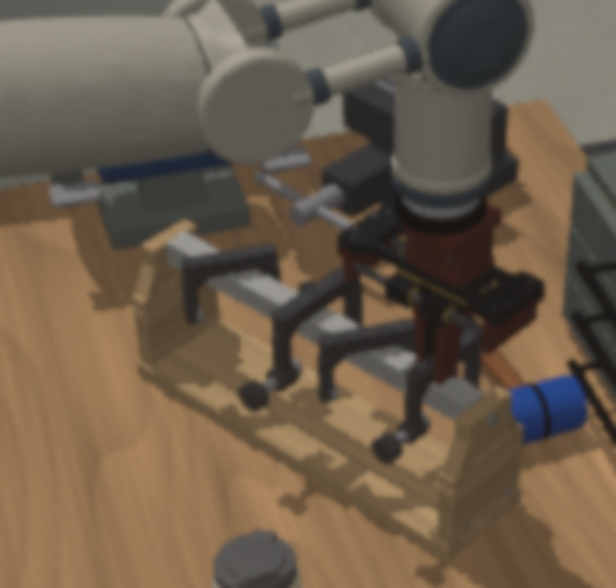

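```bash
python3 -m handwheel '{"grip":[8,8,8,8],"travel":[[0,2,0],[0,3,0],[0,3,0],[0,3,0]],"angular":[[0,0,0],[0,0,0],[0,0,0],[0,0,0]]}'; for i in 1 ; do python3 -m handwheel '{"grip":[8,8,8],"travel":[[0,1,0],[0,1,0],[0,1,0]],"angular":[[0,0,0],[0,0,0],[0,0,0]]}'; done
```

```text
t: 20.32
tcp_pos: [0.5868, 0.0823, 0.1544]
orientation: [[-0.526, -0.002, -0.85], [0.85, -0.002, -0.526], [-0.001, -1.0, 0.002]]
contact_force: [0.4, 0.4, -3.4]
gripper_width: 0.0116
t: 20.7
tcp_pos: [0.5868, 0.0823, 0.1534]
orientation: [[-0.526, -0.002, -0.85], [0.85, -0.002, -0.526], [-0.001, -1.0, 0.002]]
contact_force: [-0.2, -0.2, -4.3]
gripper_width: 0.0117
```

```bash
python3 -m handwheel '{"grip":[8,8,8],"travel":[[0,1,0],[0,1,0],[0,1,0]],"angular":[[0,0,0],[0,0,0],[0,0,0]]}'; python3 -m handwheel '{"grip":[8,8,8],"travel":[[0,0.7,0],[0,0.7,0],[0,0.7,0]],"angular":[[0,0,0],[0,0,0],[0,0,0]]}'
```

```text
t: 21.08
tcp_pos: [0.5868, 0.0823, 0.1524]
orientation: [[-0.526, -0.002, -0.85], [0.85, -0.002, -0.526], [-0.001, -1.0, 0.002]]
contact_force: [0.6, -0.2, -4.2]
gripper_width: 0.0118
t: 21.45
tcp_pos: [0.5868, 0.0823, 0.1518]
orientation: [[-0.526, -0.002, -0.85], [0.85, -0.002, -0.526], [-0.001, -1.0, 0.002]]
contact_force: [0.8, 0.6, -2.7]
gripper_width: 0.0119
```

```bash
python3 -m handwheel '{"grip":[8,8,8],"travel":[[0,0.4,0],[0,0.4,0],[0,0.4,0]],"angular":[[0,0,0],[0,0,0],[0,0,0]]}'
```

```text
t: 21.82
tcp_pos: [0.5868, 0.0823, 0.1518]
orientation: [[-0.526, -0.001, -0.85], [0.85, -0.002, -0.526], [-0.001, -1.0, 0.002]]
contact_force: [-0.7, -1.0, 0.7]
gripper_width: 0.0115
```

Resting on the bar (force from -4.2 to +0.7 N). Release and retreat.

```bash
python3 -m handwheel '{"grip":[12,13,15,18,22,22],"travel":[[0,0,0],[0,0,0],[0,0,0],[0,0,0],[0,0,0],[0,0,0]],"angular":[[0,0,0],[0,0,0],[0,0,0],[0,0,0],[0,0,0],[0,0,0]]}' 10; python3 -m handwheel '{"grip":[24,24,24,24,24,24],"travel":[[0,-10,0],[0,-40,0],[0,-90,0],[0,-145,0],[0,-145,0],[0,-145,0]],"angular":[[0,0,0],[0,0,0],[0,0,0],[0,0,0],[0,0,0],[0,0,0]]}'
python3 - <<'E'
from workcell import bot
from h import *
snap(bot,"wrist","f1"); snap(bot,"side","f2"); snap(bot,"scene","f3")
a=cv2.resize(load("f2")['p'][40:440,200:480],(420,600)); b=cv2.resize(load("f3")['p'][110:450,180:440],(380,497)); b=cv2.copyMakeBorder(b,0,103,0,0,0)
cv2.imwrite("pics/f23.png",np.hstack([a,b]))
z=load("f1"); W=world(z); H=W[...,2]
for nm,h in (("any",.1705),):
    m=(abs(H-h)<.008)&(z['p'].max(-1)<150); m[330:]=0
    k,l,st,_=cv2.connectedComponentsWithStats(m.astype(np.uint8))
    for i in range(1,k):
        if st[i,4]>600:
            P=W[l==i]; A=np.c_[P[:,:2],np.ones(len(P))]; f=np.linalg.lstsq(A,P[:,2],rcond=None)[0]
            r=cv2.fitLine(P[:,:2].astype(np.float32),cv2.DIST_HUBER,0,.001,.001).ravel(); rr=cv2.minAreaRect((P[:,:2]*1000).astype(np.float32))
            print(st[i],"tilt",np.degrees(f[:2]@r[:2]).round(2),"yaw",np.degrees(np.arctan2(r[1],r[0])).round(2),"z",np.median(P[:,2]).round(4),rr)
E
```

```text
t: 22.58
tcp_pos: [0.5868, 0.0823, 0.1513]
orientation: [[-0.526, -0.002, -0.85], [0.85, -0.002, -0.526], [-0.001, -1.0, 0.002]]
contact_force: [-0.3, 0.4, 0.2]
gripper_width: 0.0218
t: 23.32
tcp_pos: [0.5871, 0.0826, 0.2963]
orientation: [[-0.526, -0.001, -0.85], [0.85, -0.002, -0.526], [-0.001, -1.0, 0.002]]
contact_force: [0.0, 0.9, -1.6]
gripper_width: 0.0239
[ 378  165   88  113 2825] tilt 0.07 yaw -0.31 z 0.1702 ((540.6070556640625, 143.4188232421875), (16.778337478637695, 90.66751861572266), 89.54183959960938)
[ 505  164   45  149 3446] tilt 0.34 yaw 33.09 z 0.171 ((511.911865234375, 214.99566650390625), (109.27033996582031, 18.810544967651367), 31.650331497192383)
[ 302  179   24  124 2634] tilt 0.08 yaw 31.7 z 0.1702 ((592.4994506835938, 86.61152648925781), (90.67310333251953, 15.995218276977539), 31.8847599029541)
```

View pics/f1.png

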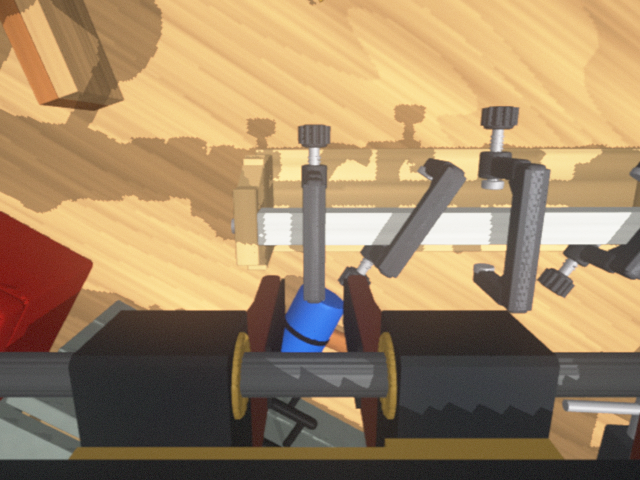

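View pics/f23.png

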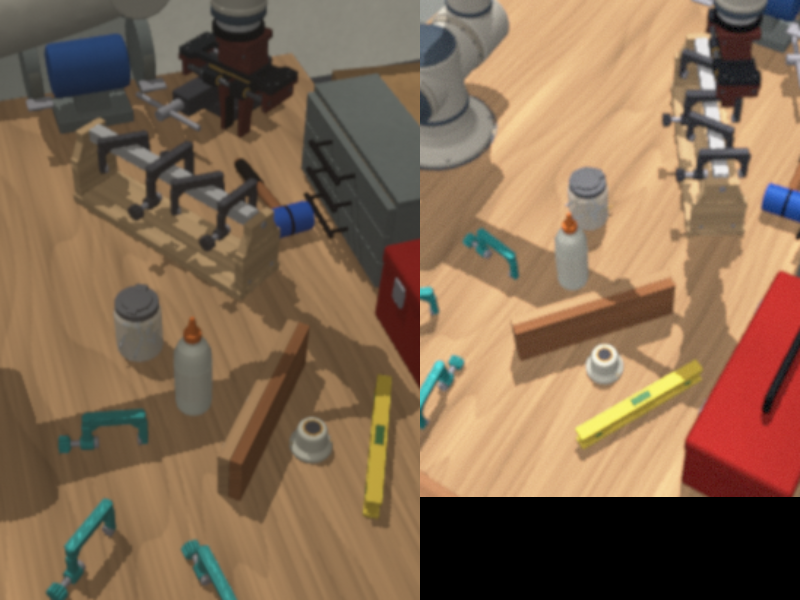

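```bash
python3 -c "
from workcell import bot
print(bot.close_job())"
```

```text
the job is handed in; nothing more can be done
None
```

Both clamps are hanging on the rack's bar, and the job was handed in at about 23.5 s. I lowered each clamp until the wrist force showed the bar carrying it. Then I opened the fingers a little and lifted straight away.

- **Larger clamp:** it hangs near the middle of the bar, between the two clamps already there. Just after release it was level to 0.1° and square to 0.2°. The last picture gave 0.3° tilt. Its two yaw readings there differed: 31.65° from the fitted rectangle and 33.1° from the line fit, against 31.8° for square. That line fit probably picked up the clamp's visible side face.
- **Smaller clamp:** it hangs near the bar end at rack +x, level to 0.1° and square to 0.2°. I planned about 15 mm of clearance to the neighbouring knob, and the last picture shows a clear gap.
- **Everything else:** in the last pictures the block stands in its place and the bottle, socket, level, jar and mallet look undisturbed. The hung clamp nearest both placements measured the same as before. I checked the other hung clamp only by eye.
- **Differences from the description:** both screws on the block were on the same side (the bottle side), not opposite sides. The clamps sat about 20° skewed on the block, and the two hung ones sit about 32° skewed on the bar. I grasped and placed by what the pictures showed, so the new clamps' screws face the robot, opposite to the hung ones.

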